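# Lock the mincer head with its hex key

## Robot

A 6-joint arm with a two-finger parallel gripper is mounted at the origin on a cart in front of the work surface, level with it; the furniture and walls round the work are solid. World frame = base frame: x ahead of the robot, y to its left, z up, the work surface at z = 0. Lengths are in m, angles in rad, forces in N, time in s.
With the tool pointing down it reaches from about 0.4 to 0.825 m from the base axis. Payload 7 kg.
Tool frame: the origin (TCP) lies at the very end of the fingers, on their centre line; the grasp point (between the pads) lies 19 mm behind it; z points along the fingers, y is the line along which they close (so a half turn about z gives the same grasp; the last joint's range is limited). The gripper opens to 88 mm and grips with 3 to 60 N. Pads are 19 mm wide; open, the fingers measure 130 mm over their backs; the gripper's body (78 mm by 193 mm) begins 47 mm behind the grasp point.
Start: joints at [-1.023, 0.359, 0.012, 0, -1.224, -0.288], TCP at [0.173, -0.652, 0.227] pointing down, gripper open.
Joint ranges: [-3.07, 3.07], [-1.43, 2.12], [-1.02, 1.25], [-3.03, 1.67], [-3.05, -0], [-3.03, 3.03]. Speed limits (rad/s): [2.39, 2.39, 3.01, 3.14, 3.14, 3.14].

## Interface

Orientations are given as [roll, pitch, yaw] about the fixed x, y, z axes, in that order (R = Rz(yaw) Ry(pitch) Rx(roll)).
In Python, from station import arm gives the robot as it stands.
- The arm moves only by the tool step_arm, never from a script. Its argument "rows" is a list of rows, each a list of 5 numbers: the shift along the world's x, y, z in m, then the turn about the world's z in rad, then the finger opening in m, from 0 to 0.0876. In form: [[x, y, z, spin, gripper], ...]. A call has 1 to 20 rows; each row is the pose to reach, as a shift and turn from the pose commanded when the call began; what a row does not reach only later rows make up. A row lasts 1/10 s, in which the tool goes at most 50 mm and 8.59 degrees, less where a joint would pass 70% of its speed; a pose out of reach is approached as far as the arm can. A call with a gripper value outside its range is refused whole. The fingers move at their own pace and stop on an object; "newtons" is the grip in N (left out, the last holds). Time passes only in rows, so rows that repeat a pose let the fingers close. It gives the time, the measured TCP pose, the force, the opening and the grip force at its end, in the units of the state.
- arm.get_state(): the state, without advancing time (a new reading comes with each control period).
- arm.grab_frame(name): name is "scene" or "side" or "wrist"; returns a dict with "color" (384x512x3 uint8, blue, green, red), "vfov" (degrees; the focal length in pixels is half the picture's height over the tangent of half this angle, whatever the lens; pixels are square), "cx", "cy" (the principal point, pixels), "k1" (the pictures are not rectified: a ray, as slopes to the right and down, at radius r is drawn at 1 + k1 r^2 times it, then the intrinsics apply), "rvec" (rotation vector, rad) and "tvec" (3), from world to camera coordinates, as OpenCV has them. Camera axes: x right, y down, z forward; pixel columns grow to the right and rows downward; lengths in m; the calibration is good to about 2 mm. A picture is of the moment at which its call begins. There is no depth.
- arm.job_done(): hands the job in; it is judged then, once.
The state is a dict: "t": time; "q": joint angles; "qd": joint speeds; "joint_efforts": joint torques, N m; "eef_pos": TCP position; "ee_rot": TCP orientation; "force": force on the tool from outside, world axes, zero at the start; "moment": the same for the moment, N m; "width": finger opening in m; "gripper_force": force on a finger pad.
Only numpy, scipy, OpenCV 4.12 (cv2) and the standard library are available. Lean on these libraries where they do the work, as an engineer would, in place of code of your own. Each camera call takes 0.05 s, during which the arm holds its last target. There are 200 camera calls.

## Task

The mincer's head has been pushed into its hub but its recessed locking screw is only finger tight. Take the T-handle hex key out of its holder on the mincer, seat it fully home in the screw's hex socket before you turn, tighten the screw clockwise until it is firmly tight without overtightening it, and put the key back upright, all the way down in its holder. Feel the key in gently (do not force it or lean on it), and leave the things standing around the mincer where they are.

Things in the scene. Friction and masses are not known exactly. Their poses are not given: they have to be found in the camera images.
- mincer: Bench mincer, fixed. Origin: centre of the housing's underside; z up, +y from the housing to the mincing head, -x the switch side. Housing 130 (x) x 150 (y), top z 145 mm. Then at +y: hub with an upright round boss (the screw is in it, x 0, y 100), and the feed throat (x 0, y 168, 68 across, rim z 170). The key holder hangs on the housing's -y end, x 0, y -101.
- socket_floor (a point): Centre of the floor of the screw's hex socket; axes stay parallel to the mincer's. The socket opens upward: hexagon 14.8 mm across flats, 9 deep, steel head 24 across. Head top z 150, boss rim z 156 (recess 27 mm wide, boss 40), floor z 141. How the hexagon's corners stand about the axis is random and not told; as found the key does not line up, but turning it up to 60 degrees does.
- holder_floor (a point): Centre of the bottom of the key holder's bore, mincer frame [0, -101, 110] mm. The holder is an upright round tube open at the top: bore 19.6 mm across, 38 mm deep, mouth at z 148 mm.
- hex_key: T-handle hex key, 105 to 170 g, upright in the holder. Origin: centre of the tip, z up the shaft. Hexagonal shaft 14 mm across flats (16.2 over corners), last 0.6 mm bevelled to 12; two corners lie along the key's x. It enters the socket within 6 degrees of alignment. Black crossbar 92 (key x) x 18 (y) x 24 mm high, 66 to 90 mm above the tip, flat sides: grip across the 18.
- key_tip (a point): Centre of the key's flat tip, the origin of the key.
- key_handle (a point): Centre of the key's crossbar, 78 mm above the tip.
- lock_screw (a joint): Turn of the screw, rad, grows clockwise seen from above (tightening); starts at 0.40 to 0.70. It does not sink noticeably. Drag 0.12 N m; tight at 1.2, a firm stop where the torque climbs by about 0.3 N m per 0.1 rad of further hand turn: 0.2 to 0.4 N m is right, over 0.5 overtightened (the key then jumps in the hex). Stays where it is left. Does not tell how the hexagon stands.
- pusher: White plastic meat pusher standing upright right of the mincer, 48 mm across, 160 mm high, loose bystander; origin at the centre of its foot.
- pepper_mill: Dark wooden pepper mill, 58 mm across, 170 mm high, standing right of the mincer, loose bystander; origin at the centre of its foot.
- spice_jar: Spice jar with a red cap, 45 mm across, 106 mm high, right of the mincer, loose bystander; origin at the centre of its foot.
- honey_jar: Honey jar with a grey screw lid, 71 mm across, 110 mm high, right of the mincer, loose bystander; origin at the centre of its foot.

How it is judged:
By the outcome, as a careful person would: the job done as asked, in the order asked, and still so for the second after the job is handed in, with the robot touching nothing.
It also fails if it takes over 61 s, if anything falls off the work surface, if the arm or the gripper's body presses on something with over 40 N, if the wrist force passes 120 N, or if a joint passes its speed limit or range.

## Working session

There is one attempt and no reset: what is moved stays moved. The work goes in short steps, Python scripts to look and compute and a tool call to move; the robot and the scene stay as the last step left them, time stands still between calls to the robot, and variables do not carry over. Pictures are saved under pics/ and viewed, at most 11 in all, crops included, and the job is handed in when it is done.

Besides the shell and the picture viewer there is one more tool, called after "Request:" as name(argument=value, ...), one argument or row to a line, values as JSON. step_arm: Moves the arm, as the interface text tells. Its arguments: {"type":"object","properties":{"rows":{"type":"array"},"newtons":{"type":"number"}},"required":["rows"]}

```bash
mkdir -p pics; cat > h.py <<'E'
import numpy as np, cv2, pickle
from station import arm
def grab(n,save):
    f=arm.grab_frame(n); cv2.imwrite(f'pics/{save}.png',f['color']); pickle.dump(f,open(f'pics/{save}.pkl','wb')); return f
def load(s): return pickle.load(open(f'pics/{s}.pkl','rb'))
def K(f):
    h=f['color'].shape[0]; F=h/2/np.tan(np.radians(f['vfov'])/2)
    return F
def proj(f,P):
    P=np.atleast_2d(np.asarray(P,float)); R=cv2.Rodrigues(np.array(f['rvec'],float))[0]
    c=P@R.T+np.array(f['tvec']).ravel(); s=c[:,:2]/c[:,2:]; r2=(s**2).sum(1,keepdims=True)
    return s*(1+f['k1']*r2)*K(f)+[f['cx'],f['cy']]
def ray(f,uv):
    d=(np.array(uv,float)-[f['cx'],f['cy']])/K(f); s=d.copy()
    for _ in range(30): s=d/(1+f['k1']*(s**2).sum())
    R=cv2.Rodrigues(np.array(f['rvec'],float))[0]
    return -R.T@np.array(f['tvec']).ravel(), R.T@np.r_[s,1]
def atz(f,uv,z):
    o,d=ray(f,uv); return o+d*(z-o[2])/d[2]
E
python3 - <<'E'
from h import *
for n in ('scene','side','wrist'):
    f=grab(n,n+'0'); print(n,f['vfov'],f['cx'],f['cy'],f['k1'],ray(f,(256,192)))
a=[load(n+'0')['color'] for n in ('scene','side','wrist')]
print(arm.get_state())
E
```

```text
scene 53.59604089416335 257.49526935471084 190.0604577554558 -0.12802263880660517 (array([0.03062844, 0.68486563, 0.95831411]), array([ 0.39651008, -0.66044068, -0.63768282]))
side 44.76307340286836 250.2470278993257 189.26034164008567 -0.05140800046016972 (array([-0.09778692, -1.43049607,  1.02043117]), array([ 0.38995313,  0.75470001, -0.52777953]))
wrist 71.82625573907347 254.2704969555473 191.40655772592586 -0.05995459388697966 (array([ 0.09866035, -0.67349592,  0.38304055]), array([ 0.2735007 ,  0.0815782 , -0.95843097]))
{'t': 0.15, 'q': array([-1.02289860e+00,  3.59209723e-01,  1.12825849e-02, -2.80840183e-04,
       -1.22411724e+00, -2.88117175e-01]), 'qd': array([ 0.00032952, -0.00333221,  0.00158107,  0.00134946,  0.00079916,
       -0.00177994]), 'joint_efforts': array([-7.29457661e-04, -5.83276999e+01,  2.93288898e+01,  7.00120345e+00,
        8.72483739e-03, -1.14241043e-04]), 'eef_pos': array([ 0.17328247, -0.65199038,  0.22584714]), 'ee_rot': array([ 3.14032102e+00, -1.01502858e-04, -2.88190762e+00]), 'force': array([ 0.96869363, -0.35028392,  0.0284395 ]), 'moment': array([-0.02356435, -0.02730008,  0.00117487]), 'gripper_force': 0.0, 'width': 0.08783031960313528}
```

View pics/scene0.png

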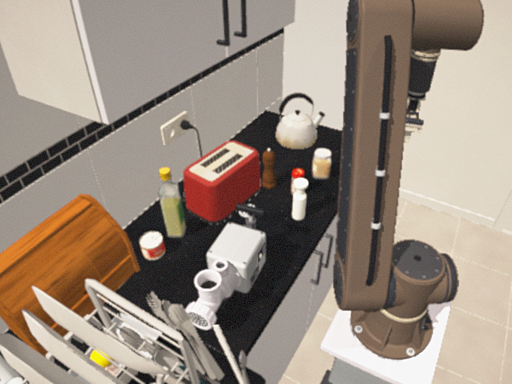

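View pics/side0.png

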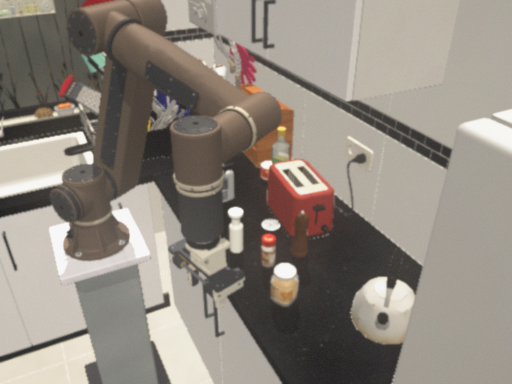

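The scene view shows the mincer at about (235,255): head at lower left, throat at (207,283), and the key handle behind it at (248,213). The bystanders stand at (270–325, 150–215). In the side view the arm hides the mincer.

```bash
python3 - <<'E'
from h import *
f=load('scene0'); c=f['color'][180:335,160:300]
cv2.imwrite('pics/c1.png',cv2.resize(c,None,fx=3.8,fy=3.8,interpolation=cv2.INTER_CUBIC))
print(atz(f,(238,240),.145),atz(f,(207,280),.17),atz(f,(248,210),.2))
E
```

```text
[0.47049305 0.05786204 0.145     ] [0.45037759 0.23541166 0.17      ] [ 0.48030171 -0.01674105  0.2       ]
```

View pics/c1.png

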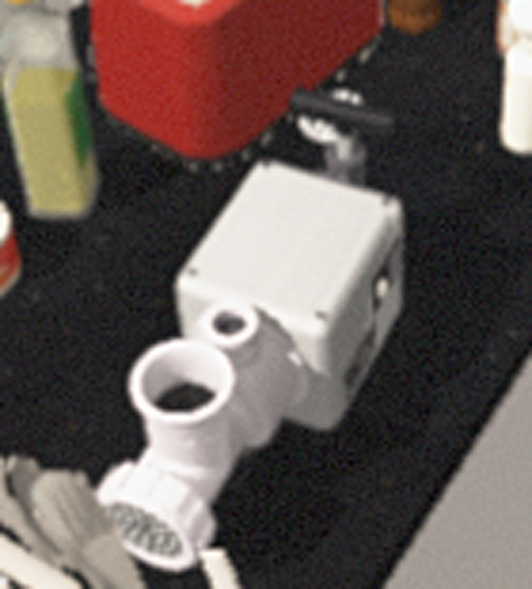

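```bash
cat > fit.py <<'E'
from h import *
from scipy.optimize import least_squares
f=load('scene0')
M=np.array([[0,168,170],[0,100,156],[65,-75,145],[-65,-75,145],[-65,75,145],[65,75,145]])/1e3
C=np.array([[183,381],[231,323],[262,165],[402,199],[320,362],[180,287]])/3.8+[160,180]-.5*(1-1/3.8)
w=np.array([2,2,1,1,1,1])[:,None]
def tf(p,M): 
    c,s=np.cos(p[2]),np.sin(p[2]); return M@np.array([[c,s,0],[-s,c,0],[0,0,1]])+[p[0],p[1],0]
r=least_squares(lambda p:(w*(proj(f,tf(p,M))-C)).ravel(),[.47,.06,0]); p=r.x
print(p,(proj(f,tf(p,M))-C).round(2).tolist())
pts=np.array([[0,100,150],[0,168,170],[0,-101,110],[0,-101,200]])/1e3
print(tf(p,pts).round(4))
u=lambda a:np.array(a)/3.8+[160,180]
for q in ((295,98),(393,118),(345,110)): print(atz(f,u(q),.2))
s=arm.get_state(); print(np.linalg.norm(tf(p,pts)[:,:2],axis=1))
for n,uv,z in (('push',(299,187),.16),('mill',(269,153),.17),('spice',(298,173),.106),('honey',(322,153),.11)): print(n,atz(f,uv,z).round(3), atz(f,uv,z)[:2]-p[:2])
E
python3 fit.py
```

```text
[0.46613753 0.07016225 0.10761378] [[-0.47, 0.95], [-0.12, 0.83], [0.39, -2.57], [2.39, 0.7], [2.3, -5.78], [-2.5, -0.9]]
[[ 0.4554  0.1696  0.15  ]
 [ 0.4481  0.2372  0.17  ]
 [ 0.477  -0.0303  0.11  ]
 [ 0.477  -0.0303  0.2   ]]
[ 0.51705901 -0.0172378   0.2       ]
[ 0.438429   -0.03544778  0.2       ]
[ 0.47553313 -0.02482605  0.2       ]
[0.48594753 0.50699792 0.47794403 0.47794403]
push [ 0.415 -0.236  0.16 ] [-0.05073769 -0.30620373]
mill [ 0.594 -0.352  0.17 ] [ 0.12809536 -0.42168125]
spice [ 0.481 -0.372  0.106] [ 0.01455845 -0.44227073]
honey [ 0.453 -0.536  0.11 ] [-0.01331419 -0.60661087]
```

Request:
step_arm(
  rows=[
    [0,0,0.05,0,0.0876],
    [0,0.02,0.1,0,0.0876],
    [0.304,0.622,0.11,-0.05,0.0876],
    [0.304,0.622,0.11,-0.05,0.0876],
    [0.304,0.622,0.11,-0.05,0.0876],
    [0.304,0.622,0.11,-0.05,0.0876],
    [0.304,0.622,0.11,-0.05,0.0876],
    [0.304,0.622,0.11,-0.05,0.0876],
    [0.304,0.622,0.11,-0.05,0.0876],
    [0.304,0.622,0.11,-0.05,0.0876],
    [0.304,0.622,0.11,-0.05,0.0876],
    [0.304,0.622,0.11,-0.05,0.0876],
    [0.304,0.622,0.11,-0.05,0.0876],
    [0.304,0.622,0.11,-0.05,0.0876],
    [0.304,0.622,0.11,-0.05,0.0876],
    [0.304,0.622,0.11,-0.05,0.0876],
    [0.304,0.622,0.11,-0.05,0.0876],
    [0.304,0.622,0.11,-0.05,0.0876],
  ],
)

```text
t: 1.95
eef_pos: [0.4773, -0.0298, 0.3361]
ee_rot: [-3.142, -0.001, -2.93]
force: [0.3, -0.0, -0.0]
width: 0.0878
gripper_force: 0.0
```

```bash
python3 - <<'E'
from h import *
f=grab('wrist','w1'); s=arm.get_state(); print(s['t'],s['q'].round(3),s['eef_pos'],s['ee_rot'])
print(proj(f,[[.477,-.03,.2]]), proj(f,[[.455,.17,.15]]))
cv2.imwrite('pics/w1b.png',cv2.resize(f['color'],(768,576),interpolation=cv2.INTER_CUBIC))
E
```

```text
2.0 [ 0.349 -0.029 -0.215 -0.    -1.385 -1.71 ] [ 0.47706292 -0.0304356   0.33633318] [-3.14155138e+00 -6.43819387e-04 -2.93135479e+00]
[[255.27896824 183.65764608]] [[400.8103973  188.88731504]]
```

View pics/w1b.png

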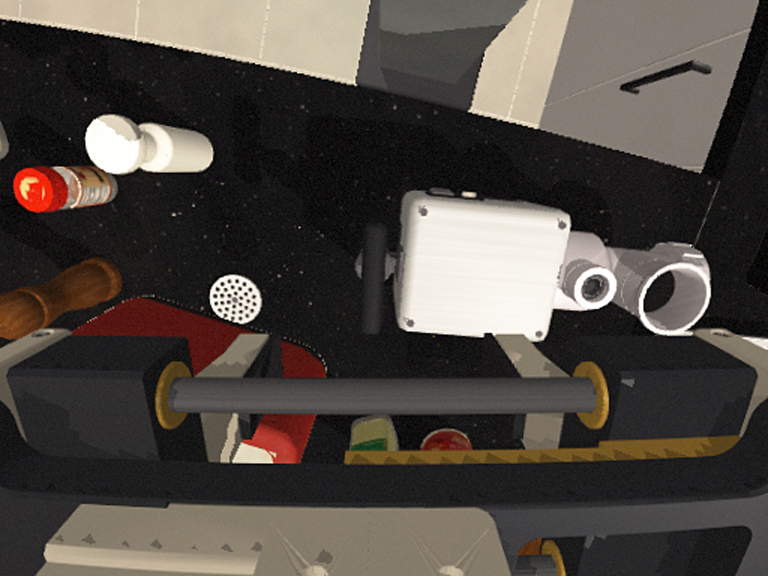

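The wrist view shows the black bar at (374,278) in the 1.5x picture and the housing's top with four corner screws at about (487,265). It also shows the boss with its socket at (592,287) and the throat at (673,298).

```bash
python3 - <<'E'
from h import *
f=load('w1'); g=f['color']
a=cv2.resize(g[140:230,225:275],None,fx=6,fy=6,interpolation=cv2.INTER_CUBIC)
a=np.clip(a.astype(float)*3,0,255).astype(np.uint8)
b=cv2.resize(g[168:213,370:420],None,fx=9.6,fy=12,interpolation=cv2.INTER_CUBIC)
b=cv2.resize(g[168:213,370:420],None,fx=9,fy=9,interpolation=cv2.INTER_CUBIC); b=cv2.copyMakeBorder(b,0,540-b.shape[0],0,0,0)
cv2.imwrite('pics/c2.png',np.hstack([a,b]))
E
```

```text
(no output)
```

View pics/c2.png

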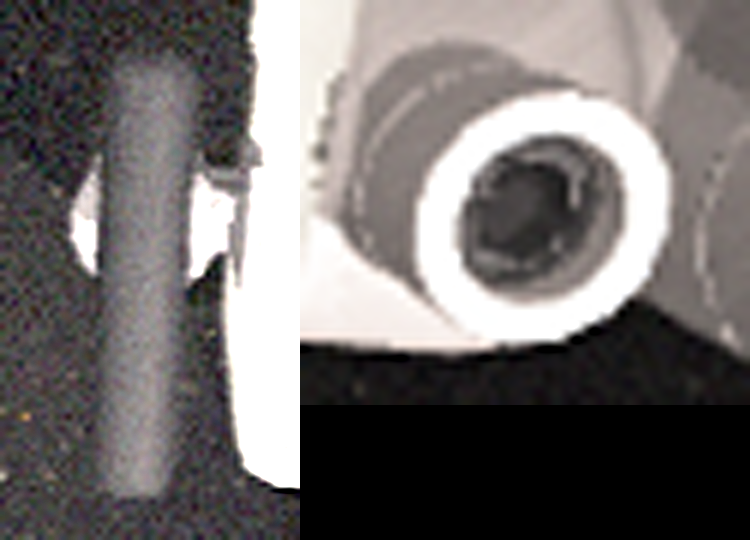

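The left crop shows the bar from about (153,60) to (134,495), so it is slightly turned. The right crop shows the boss rim centred at about (543,218), with the hex inside still too coarse to read.

```bash
cat > fit2.py <<'E'
from h import *
from fit import M,C,tf,p as p0
from scipy.optimize import least_squares
f0=load('scene0'); f1=load('w1')
u=lambda a:np.array(a,float)/1.5-.17
W=np.r_[u([[673,298]]),[[396.9,191.8]],u([[402,192],[570,207],[546,340],[399,331]])]
MW=np.array([[0,168,170],[0,100,156],[-65,-75,145],[-65,75,145],[65,75,145],[65,-75,145]])/1e3
w=np.array([2,2,.5,.5,.5,.5])[:,None]
def res(p): return np.r_[(w*(proj(f0,tf(p,M))-C)).ravel()/1.5*1, (w*(proj(f1,tf(p,MW))-W)).ravel()]
r=least_squares(res,p0,loss='soft_l1'); p=r.x
if __name__=='__main__':
    print('mincer',p,(proj(f1,tf(p,MW))-W).round(1).tolist(),(proj(f0,tf(p,M))-C).round(1).tolist())
    print(tf(p,np.array([[0,.1,.15],[0,-.101,.11]])).round(4))
    q=np.array([[112,62],[195,62],[165,495],[103,495]])/6+[225,140]-.4
    P=[atz(f1,a,.2)for a in q]; print(np.round(P,4).tolist())
    n=(P[0]+P[1])/2; e=(P[2]+P[3])/2; print('bar ctr',(n+e)/2,'len',np.linalg.norm(e-n),'yaw',np.arctan2(*(e-n)[1::-1]))
    print('bottle',atz(f0,(175,235),0),'cap',atz(f0,(166,170),.25),'can',atz(f0,(152,258),0))
E
python3 fit2.py | tail -6
```

```text
mincer [0.47030381 0.06234313 0.11820743] [[1.3, 0.3], [-0.3, -0.5], [5.2, 0.7], [6.0, 2.4], [1.7, 3.9], [-3.0, 1.4]] [[0.6, -1.6], [0.6, -1.6], [0.3, -4.5], [2.3, -1.6], [2.9, -8.4], [-1.9, -3.0]]
[[ 0.4585  0.1616  0.15  ]
 [ 0.4822 -0.038   0.11  ]]
[[0.4421, -0.0511, 0.2], [0.4389, -0.0361, 0.2], [0.5242, -0.0237, 0.2], [0.5268, -0.0358, 0.2]]
bar ctr [ 0.48302255 -0.03668618  0.2       ] len 0.08613274579218694 yaw 0.16160217843938862
bottle [0.75313826 0.03750459 0.        ] cap [ 0.7750831  -0.00100048  0.25      ] can [0.75160611 0.15925089 0.        ]
```

Request:
step_arm(
  rows=[
    [0.05,0.19,0,0,0.0876],
    [0.05,0.19,0,0,0.0876],
    [0.05,0.19,-0.05,0,0.0876],
    [0.05,0.19,-0.125,0,0.0876],
    [0.05,0.19,-0.125,0,0.0876],
    [0.05,0.19,-0.125,0,0.0876],
    [0.05,0.19,-0.125,0,0.0876],
    [0.05,0.19,-0.125,0,0.0876],
    [0.05,0.19,-0.125,0,0.0876],
  ],
)

```text
t: 2.9
eef_pos: [0.5284, 0.1591, 0.214]
ee_rot: [3.141, 0.004, -2.933]
force: [0.1, -0.0, -0.7]
width: 0.0879
gripper_force: 0.0
```

```bash
python3 - <<'E'
from h import *
f=grab('wrist','w2'); s=arm.get_state(); print(s['t'],s['eef_pos'],s['ee_rot'])
c=proj(f,[[.4585,.1616,.15]])[0]; print(c, ray(f,c)[0])
x,y=[int(round(v)) for v in c]; x0,y0=max(x-35,0),max(y-28,0); print(x0,y0)
g=f['color'][y0:y0+56,x0:x0+70]
cv2.imwrite('pics/c3.png',cv2.resize(g,None,fx=10,fy=10,interpolation=cv2.INTER_CUBIC))
E
```

```text
2.95 [0.52829516 0.15919397 0.21390769] [ 3.14036654  0.00354975 -2.93278374]
[276.67149267 125.5921242 ] [0.45230969 0.14126104 0.37107437]
242 98
```

View pics/c3.png

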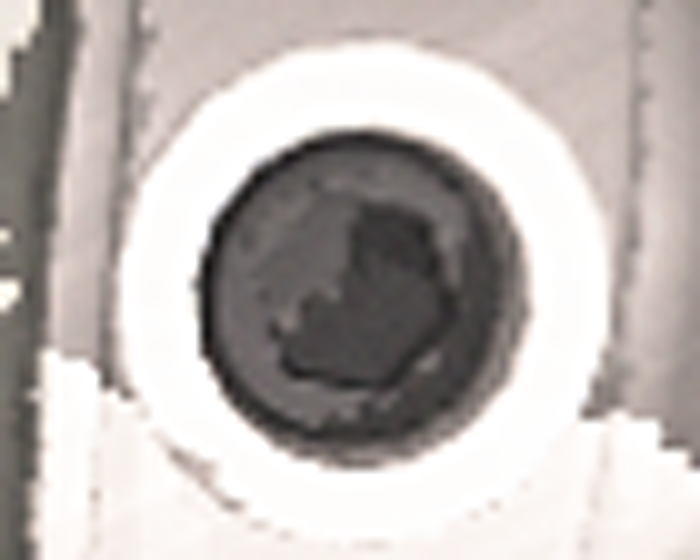

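The boss rim is a circle centred at crop (366,293) and the recess is at (365,297). The hexagon is dim, with corners near (455,300), (375,385) and (285,355), so it needs more contrast.

```bash
python3 - <<'E'
from h import *
f=load('w2')
c=np.array([242+36.6-.45,98+29.3-.45]); print('rim',atz(f,c,.156), 'recess',atz(f,(242+36.05,98+29.25),.156))
R=atz(f,c,.156)
# rectified top view at z=.150, 0.05mm... rows: image up=-x as camera
N=560; mm=28e-3/N
ax=np.array([-np.sin(-2.93),np.cos(-2.93)]) 
j,i=np.meshgrid(np.arange(N),np.arange(N))
# image right -> +y, image down -> +x in world
X=R[0]+(i-N/2)*mm; Y=R[1]+(j-N/2)*mm
uv=proj(f,np.stack([X,Y,np.full_like(X,.150)],-1).reshape(-1,3)).astype(np.float32)
im=cv2.remap(f['color'],uv[:,0].reshape(N,N),uv[:,1].reshape(N,N),cv2.INTER_CUBIC)
g=cv2.GaussianBlur(im,(0,0),6).astype(float).mean(2); g=np.clip((g-25)/(110-25)*255,0,255).astype(np.uint8)
cv2.imwrite('pics/c4.png',g)
E
```

```text
rim [0.45903625 0.16241744 0.156     ] recess [0.4593553  0.16241121 0.156     ]
```

View pics/c4.png

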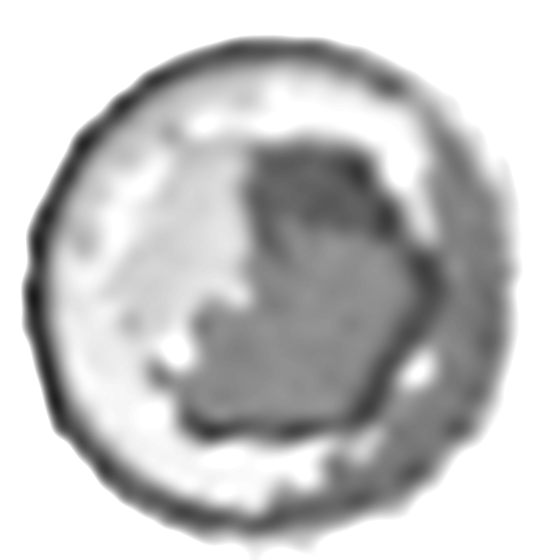

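The socket hexagon has a corner pointing along world +y, within about 3°, with its centre at about (0.459, 0.162). So the key's x axis must end up near 31° (mod 60°), and it is now at about 9°. I'll move to the key next.

Request:
step_arm(
  rows=[
    [-0.01,-0.03,0.04,0,0.0876],
    [-0.0455,-0.196,0.05,-0.049,0.0876],
    [-0.0455,-0.196,0.05,-0.049,0.0876],
    [-0.0455,-0.196,0.05,-0.049,0.0876],
    [-0.0455,-0.196,0.05,-0.049,0.0876],
    [-0.0455,-0.196,0.05,-0.049,0.07],
    [-0.0455,-0.196,0.0,-0.049,0.05],
    [-0.0455,-0.196,-0.03,-0.049,0.05],
    [-0.0455,-0.196,-0.045,-0.049,0.045],
    [-0.0455,-0.196,-0.045,-0.049,0.045],
    [-0.0455,-0.196,-0.045,-0.049,0.045],
  ],
)

```text
t: 4.05
eef_pos: [0.4826, -0.0362, 0.1678]
ee_rot: [-3.141, 0.002, -2.98]
force: [1.0, 0.7, 0.0]
width: 0.0471
gripper_force: 0.0
```

```bash
python3 - <<'E'
from h import *
f=grab('wrist','w3'); s=arm.get_state(); print(s['t'],s['eef_pos'],s['ee_rot'],s['force'],s['moment'],s['width'])
g=np.clip(f['color'].astype(float)*2,0,255).astype(np.uint8)
cv2.imwrite('pics/w3b.png',cv2.resize(g[90:340,130:400],None,fx=2.2,fy=2.2,interpolation=cv2.INTER_CUBIC))
E
```

```text
4.1 [ 0.48294741 -0.03606176  0.16817913] [-3.14155102e+00  2.50937565e-03 -2.98041898e+00] [0.25296543 0.36605734 0.09153049] [ 0.02365884 -0.04121995 -0.08490646] 0.046285175016904365
```

View pics/w3b.png

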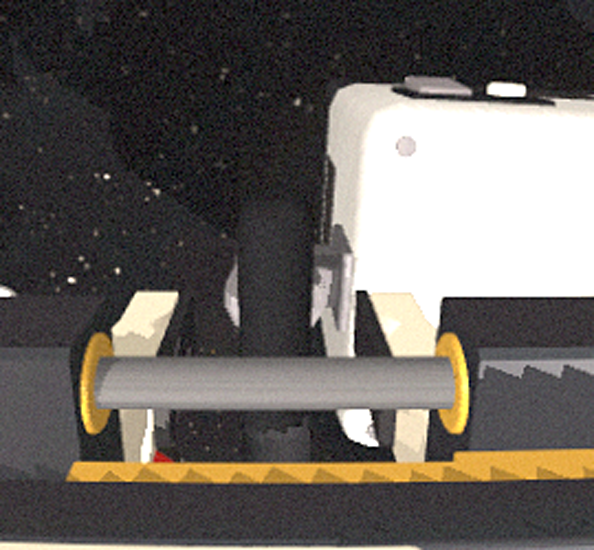

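The bar (columns 243–310 of the crop) sits centred between the two fingers and square to them. I'll close gently.

Request:
step_arm(
  rows=[
    [0,0,0,0,0.025],
    [0,0,0,0,0.02],
    [0,0,0,0,0.01],
    [0,0,0,0,0.01],
    [0,0,0,0,0.01],
    [0,0,0,0,0.01],
  ],
  newtons=12,
)

```text
t: 4.7
eef_pos: [0.4821, -0.0363, 0.1669]
ee_rot: [-3.142, 0.0, -2.981]
force: [0.4, 0.9, 3.7]
width: 0.0181
gripper_force: 12.0
```

```bash
python3 -c "
from h import *
s=arm.get_state()
for k in ('t','eef_pos','ee_rot','force','moment','width','gripper_force'): print(k,s[k])"
```

```text
t 4.7
eef_pos [ 0.4820542  -0.03628159  0.16685619]
ee_rot [-3.14156193e+00  4.32425180e-04 -2.98066543e+00]
force [0.39300713 0.90148086 3.67624925]
moment [ 0.2243859   0.29219797 -0.03828244]
width 0.01814054295753538
gripper_force 11.997565627098083
```

Request:
step_arm(
  rows=[
    [0,0,0,0,0.005],
    [0,0,0,0,0.005],
    [0,0,0.005,0,0.005],
    [0,0,0.015,0,0.005],
    [0,0,0.03,0,0.005],
    [0,0,0.05,0,0.005],
    [0,0,0.075,0,0.005],
    [0,0,0.075,0,0.005],
    [0,0,0.075,0,0.005],
    [0,0,0.075,0,0.005],
  ],
  newtons=45,
)

```text
t: 5.7
eef_pos: [0.4813, -0.0364, 0.2409]
ee_rot: [3.141, -0.001, -2.981]
force: [-0.4, 0.1, -2.1]
width: 0.0179
gripper_force: 45.0
```

```bash
python3 - <<'E'
from h import *
s=arm.get_state()
for k in ('t','eef_pos','ee_rot','force','moment','width','gripper_force'): print(k,s[k])
a=grab('scene','s4'); b=grab('side','d4')
for n,f in (('scene',a),('side',b)): print(n,proj(f,[[.482,-.036,.185],[.482,-.036,.275]]).round(1).tolist())
E
```

```text
t 5.7
eef_pos [ 0.48128104 -0.03638076  0.24090268]
ee_rot [ 3.14136451e+00 -1.21678527e-03 -2.98099250e+00]
force [-0.41189162  0.13536315 -2.09965504]
moment [-0.00285428  0.01506744  0.0274714 ]
width 0.017902434639363588
gripper_force 44.99709963798523
scene [[251.0, 209.8], [250.4, 186.5]]
side [[222.3, 168.8], [221.5, 146.9]]
```

Request:
step_arm(
  rows=[
    [-0.0225,0.199,0,0.38,0.005],
    [-0.0225,0.199,0,0.38,0.005],
    [-0.0225,0.199,0,0.38,0.005],
    [-0.0225,0.199,0,0.38,0.005],
    [-0.0225,0.199,0,0.38,0.005],
    [-0.0225,0.199,0,0.38,0.005],
    [-0.0225,0.199,-0.01,0.38,0.005],
    [-0.0225,0.199,-0.018,0.38,0.005],
    [-0.0225,0.199,-0.018,0.38,0.005],
    [-0.0225,0.199,-0.018,0.38,0.005],
    [-0.0225,0.199,-0.018,0.38,0.005],
  ],
)

```text
t: 6.9
eef_pos: [0.4597, 0.1622, 0.2238]
ee_rot: [-3.142, 0.0, -2.602]
force: [0.3, 0.3, -1.1]
width: 0.0175
gripper_force: 45.0
```

```bash
python3 - <<'E'
from h import *
s=arm.get_state()
for k in ('t','q','eef_pos','ee_rot','force','moment','width','gripper_force'): print(k,s[k])
a=grab('scene','s5'); b=grab('side','d5'); T=s['eef_pos']
for n,f in (('scene',a),('side',b)): print(n,proj(f,[T-[0,0,.057],T+[0,0,.033],[.459,.162,.156]]).round(1).tolist())
x,y=proj(a,[T])[0].astype(int); print(x,y)
A=cv2.resize(a['color'][y-50:y+60,x-50:x+50],None,fx=5,fy=5,interpolation=cv2.INTER_CUBIC)
x,y=proj(b,[T])[0].astype(int); print(x,y)
B=cv2.resize(b['color'][y-55:y+55,x-30:x+30],None,fx=5,fy=5,interpolation=cv2.INTER_CUBIC)
cv2.imwrite('pics/c5.png',np.hstack([A,B]))
E
```

```text
t 6.9
q [ 7.43784738e-01  4.77942965e-02 -3.93295820e-01  1.64274288e-04
 -1.12937038e+00 -1.77479009e+00]
eef_pos [0.45967068 0.16221623 0.22377787]
ee_rot [-3.14151521e+00  3.58952249e-04 -2.60173151e+00]
force [ 0.33989137  0.32741711 -1.09484991]
moment [ 0.04213127 -0.06132696  0.0301081 ]
width 0.01752181419161195
gripper_force 44.997010231018066
scene [[220.2, 260.4], [217.7, 237.4], [220.8, 263.1]]
side [[197.6, 152.6], [196.3, 132.2], [197.6, 155.1]]
218 246
196 139
```

View pics/c5.png

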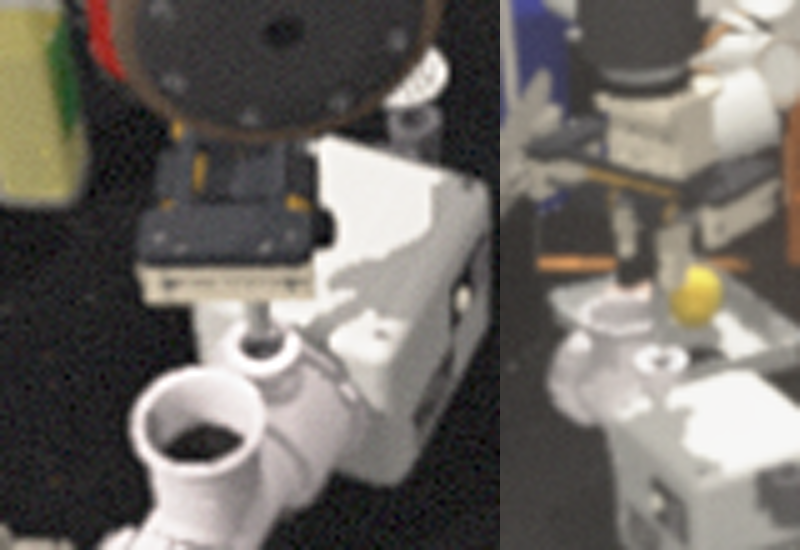

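The scene crop shows the shaft dropping into the boss opening at about (262,340), with nothing tilted visibly. The side crop shows the socket open and clear at (660,360). I'll descend by feel.

Request:
step_arm(
  rows=[
    [-0.0006,0.0003,-0.006,0,0.005],
    [-0.0006,0.0003,-0.011,0,0.005],
    [-0.0006,0.0003,-0.0135,0,0.005],
    [-0.0006,0.0003,-0.015,0,0.005],
    [-0.0006,0.0003,-0.0155,0,0.005],
    [-0.0006,0.0003,-0.0155,0,0.005],
  ],
)

```text
t: 7.6
eef_pos: [0.4588, 0.163, 0.208]
ee_rot: [-3.142, -0.0, -2.601]
force: [0.5, 0.2, -2.3]
width: 0.0178
gripper_force: 45.0
```

Request:
step_arm(
  rows=[
    [0,0,-0.0005,0,0.005],
    [0,0,-0.001,0,0.005],
    [0,0,-0.0015,0,0.005],
    [0,0,-0.0015,0,0.005],
  ],
)

```text
t: 8.0
eef_pos: [0.4587, 0.1629, 0.2065]
ee_rot: [3.142, -0.0, -2.601]
force: [-0.8, 0.0, -1.7]
width: 0.0177
gripper_force: 45.0
```

Request:
step_arm(
  rows=[
    [0,0,-0.0005,0,0.005],
    [0,0,-0.001,0,0.005],
    [0,0,-0.001,0,0.005],
  ],
)

```text
t: 8.3
eef_pos: [0.4587, 0.1629, 0.2055]
ee_rot: [-3.142, -0.0, -2.601]
force: [0.0, -0.2, -0.8]
width: 0.0178
gripper_force: 45.0
```

Request:
step_arm(
  rows=[
    [0,0,-0.0005,0,0.005],
    [0,0,-0.001,0,0.005],
    [0,0,-0.001,0,0.005],
  ],
)

```text
t: 8.6
eef_pos: [0.4587, 0.163, 0.2045]
ee_rot: [3.142, -0.0, -2.601]
force: [-0.5, -0.7, -1.5]
width: 0.0177
gripper_force: 45.0
```

Request:
step_arm(
  rows=[
    [0,0,-0.0005,0,0.005],
    [0,0,-0.001,0,0.005],
    [0,0,-0.0015,0,0.005],
    [0,0,-0.0015,0,0.005],
  ],
)

```text
t: 9.0
eef_pos: [0.4587, 0.1629, 0.203]
ee_rot: [3.142, -0.0, -2.601]
force: [-0.4, 1.0, -1.2]
width: 0.0175
gripper_force: 45.0
```

Request:
step_arm(
  rows=[
    [0,0,-0.0005,0,0.005],
    [0,0,-0.001,0,0.005],
    [0,0,-0.0015,0,0.005],
    [0,0,-0.0015,0,0.005],
  ],
)

```text
t: 9.4
eef_pos: [0.4587, 0.163, 0.2015]
ee_rot: [-3.142, -0.0, -2.601]
force: [0.9, -0.4, -1.0]
width: 0.0174
gripper_force: 45.0
```

Request:
step_arm(
  rows=[
    [0,0,-0.0005,0,0.005],
    [0,0,-0.001,0,0.005],
    [0,0,-0.0015,0,0.005],
    [0,0,-0.0015,0,0.005],
  ],
)

```text
t: 9.8
eef_pos: [0.4587, 0.1629, 0.2]
ee_rot: [3.142, -0.0, -2.601]
force: [0.2, 0.7, -2.0]
width: 0.0176
gripper_force: 45.0
```

Request:
step_arm(
  rows=[
    [0,0,-0.0005,0,0.005],
    [0,0,-0.001,0,0.005],
    [0,0,-0.001,0,0.005],
  ],
)

```text
t: 10.1
eef_pos: [0.4587, 0.1629, 0.199]
ee_rot: [-3.142, -0.0, -2.601]
force: [0.9, 0.3, -1.6]
width: 0.0176
gripper_force: 45.0
```

Request:
step_arm(
  rows=[
    [0,0,-0.0005,0,0.005],
    [0,0,-0.0005,0,0.005],
  ],
)

```text
t: 10.3
eef_pos: [0.4587, 0.1629, 0.1985]
ee_rot: [3.142, -0.0, -2.601]
force: [0.9, 0.4, -1.5]
width: 0.0176
gripper_force: 45.0
```

Request:
step_arm(
  rows=[
    [0,0,-0.0005,0,0.005],
    [0,0,-0.0005,0,0.005],
  ],
)

```text
t: 10.5
eef_pos: [0.4588, 0.1629, 0.198]
ee_rot: [-3.142, -0.0, -2.601]
force: [-0.4, -0.3, -2.6]
width: 0.0176
gripper_force: 45.0
```

Request:
step_arm(
  rows=[
    [0,0,-0.0005,0,0.005],
    [0,0,-0.0005,0,0.005],
  ],
)

```text
t: 10.7
eef_pos: [0.4588, 0.163, 0.1978]
ee_rot: [-3.142, 0.0, -2.601]
force: [-1.0, 0.6, 2.5]
width: 0.0176
gripper_force: 45.0
```

Request:
step_arm(
  rows=[
    [0,0,-0.0005,0,0.005],
    [0,0,-0.0005,0,0.005],
  ],
)

```text
t: 10.9
eef_pos: [0.459, 0.163, 0.1977]
ee_rot: [-3.141, 0.001, -2.601]
force: [-2.4, 0.2, 5.7]
width: 0.0176
gripper_force: 45.0
```

The key bottomed at TCP z 0.1978 against a predicted 0.1979 for fully home, so it is seated. I'll ease off slightly and turn clockwise while watching the moment.

Request:
step_arm(
  rows=[
    [0,0,0.0003,0,0.005],
    [0,0,0.0003,-0.04,0.005],
    [0,0,0.0003,-0.08,0.005],
    [0,0,0.0003,-0.12,0.005],
    [0,0,0.0003,-0.15,0.005],
    [0,0,0.0003,-0.15,0.005],
  ],
)

```text
t: 11.5
eef_pos: [0.4584, 0.1629, 0.1978]
ee_rot: [3.142, -0.0, -2.752]
force: [-4.9, 0.4, 5.6]
width: 0.0177
gripper_force: 45.0
```

```bash
cat > st.py <<'E'
from h import *
s=arm.get_state()
for k in ('t','q','eef_pos','ee_rot','force','moment','joint_efforts','width'): print(k,np.round(s[k],4))
E
python3 st.py
```

```text
t 11.5
q [ 7.4650e-01  6.8100e-02 -4.3410e-01 -2.0000e-04 -1.0689e+00 -1.9272e+00]
eef_pos [0.4584 0.1629 0.1978]
ee_rot [ 3.1415e+00 -3.0000e-04 -2.7517e+00]
force [-4.9201  0.3985  5.5778]
moment [-0.0104  1.719   0.086 ]
joint_efforts [ -0.7101 -30.2042  26.7139   6.6859   1.2132  -0.4716]
width 0.0177
```

Request:
step_arm(
  rows=[
    [-0.0004,0,0.0002,-0.04,0.005],
    [-0.0004,0,0.0002,-0.08,0.005],
    [-0.0004,0,0.0002,-0.12,0.005],
    [-0.0004,0,0.0002,-0.15,0.005],
    [-0.0004,0,0.0002,-0.15,0.005],
  ],
)

```text
t: 12.0
eef_pos: [0.4582, 0.1631, 0.1978]
ee_rot: [3.141, -0.0, -2.901]
force: [-3.5, 0.7, 5.1]
width: 0.0179
gripper_force: 45.0
```

```bash
python3 st.py
```

```text
t 12.0
q [ 7.4710e-01  6.7600e-02 -4.3460e-01 -4.0000e-04 -1.0685e+00 -2.0771e+00]
eef_pos [0.4582 0.1631 0.1978]
ee_rot [ 3.1413 -0.     -2.9011]
force [-3.4813  0.6601  5.1166]
moment [0.379  1.4766 0.1303]
joint_efforts [ -1.0227 -30.8286  26.6345   6.8827   0.7393  -0.5507]
width 0.0179
```

Request:
step_arm(
  rows=[
    [-0.0004,0,0.0002,-0.04,0.005],
    [-0.0004,0,0.0002,-0.08,0.005],
    [-0.0004,0,0.0002,-0.12,0.005],
    [-0.0004,0,0.0002,-0.15,0.005],
    [-0.0004,0,0.0002,-0.15,0.005],
  ],
)

```text
t: 12.5
eef_pos: [0.458, 0.1634, 0.1978]
ee_rot: [3.141, 0.0, -3.05]
force: [-3.0, 1.9, 2.6]
width: 0.018
gripper_force: 45.0
```

```bash
python3 st.py
```

```text
t 12.5
q [ 7.477e-01  6.710e-02 -4.350e-01 -5.000e-04 -1.068e+00 -2.227e+00]
eef_pos [0.458  0.1634 0.1978]
ee_rot [ 3.1409e+00  3.0000e-04 -3.0503e+00]
force [-2.9848  1.9192  2.6003]
moment [0.864  0.9616 0.13  ]
joint_efforts [ -1.4152 -31.6851  26.4475   7.1454   0.0495  -0.552 ]
width 0.018
```

Request:
step_arm(
  rows=[
    [-0.0003,0.0004,0,-0.03,0.005],
    [-0.0003,0.0004,0,-0.06,0.005],
    [-0.0003,0.0004,0,-0.06,0.005],
  ],
)

```text
t: 12.8
eef_pos: [0.4579, 0.1636, 0.1978]
ee_rot: [3.141, 0.0, -3.11]
force: [-1.3, 1.2, 1.3]
width: 0.0176
gripper_force: 45.0
```

```bash
python3 st.py
```

```text
t 12.8
q [ 0.7486  0.0669 -0.4354  0.     -1.0679 -2.2876]
eef_pos [0.4579 0.1636 0.1978]
ee_rot [ 3.1412e+00  4.0000e-04 -3.1097e+00]
force [-1.3295  1.2104  1.2868]
moment [0.6497 0.5148 0.0611]
joint_efforts [ -0.9297 -31.9431  26.4169   6.7447  -0.1377  -0.5353]
width 0.0176
```

Request:
step_arm(
  rows=[
    [0,0,-0.0001,-0.03,0.005],
    [0,0,-0.0001,-0.06,0.005],
    [0,0,-0.0001,-0.06,0.005],
  ],
)

```text
t: 13.1
eef_pos: [0.4579, 0.1637, 0.1978]
ee_rot: [3.141, 0.001, 3.114]
force: [-1.2, 1.6, 1.5]
width: 0.0174
gripper_force: 45.0
```

```bash
python3 st.py
```

```text
t 13.1
q [ 7.4870e-01  6.6900e-02 -4.3530e-01 -1.0000e-04 -1.0677e+00 -2.3473e+00]
eef_pos [0.4579 0.1637 0.1978]
ee_rot [3.1410e+00 5.0000e-04 3.1137e+00]
force [-1.2332  1.616   1.5389]
moment [0.9006 0.6499 0.0869]
joint_efforts [ -1.2687 -31.6252  25.9921   6.8355  -0.2413  -0.5348]
width 0.0174
```

Request:
step_arm(
  rows=[
    [0,0.0002,-0.0001,-0.03,0.005],
    [0,0.0002,-0.0001,-0.06,0.005],
    [0,0.0002,-0.0001,-0.06,0.005],
  ],
)

```text
t: 13.4
eef_pos: [0.4579, 0.1638, 0.1978]
ee_rot: [3.141, 0.001, 3.054]
force: [-2.1, 1.9, 3.1]
width: 0.0179
gripper_force: 45.0
```

```bash
python3 st.py
```

```text
t 13.4
q [ 0.749   0.067  -0.4353  0.     -1.0676 -2.4075]
eef_pos [0.4579 0.1638 0.1978]
ee_rot [3.1410e+00 6.0000e-04 3.0539e+00]
force [-2.0827  1.8857  3.1366]
moment [0.8858 0.6175 0.076 ]
joint_efforts [ -1.2917 -31.2013  25.6506   6.7102  -0.2093  -0.5353]
width 0.0179
```

Request:
step_arm(
  rows=[
    [0,0,0,-0.03,0.005],
    [0,0,0,-0.05,0.005],
    [0,0,0,-0.05,0.005],
  ],
)

```text
t: 13.7
eef_pos: [0.4579, 0.1639, 0.1978]
ee_rot: [3.141, 0.001, 3.003]
force: [-1.7, 2.9, 4.0]
width: 0.0176
gripper_force: 45.0
```

```bash
python3 st.py
```

```text
t 13.7
q [ 0.749   0.067  -0.4353 -0.     -1.0676 -2.4581]
eef_pos [0.4579 0.1639 0.1978]
ee_rot [3.1409e+00 6.0000e-04 3.0033e+00]
force [-1.6812  2.8779  4.0013]
moment [1.188  0.5844 0.1208]
joint_efforts [ -1.6669 -30.9803  25.0728   6.7759  -0.4686  -0.3898]
width 0.0176
```

Request:
step_arm(
  rows=[
    [0,0.0002,0,-0.02,0.005],
    [0,0.0002,0,-0.04,0.005],
    [0,0.0002,0,-0.04,0.005],
  ],
)

```text
t: 14.0
eef_pos: [0.4579, 0.164, 0.1977]
ee_rot: [3.141, 0.0, 2.962]
force: [-0.7, 2.7, 5.6]
width: 0.0178
gripper_force: 45.0
```

```bash
python3 st.py
```

```text
t 14.0
q [ 7.4930e-01  6.7200e-02 -4.3530e-01  1.0000e-04 -1.0677e+00 -2.4999e+00]
eef_pos [0.4579 0.164  0.1977]
ee_rot [3.1411e+00 4.0000e-04 2.9618e+00]
force [-0.6952  2.6663  5.63  ]
moment [1.2992 0.4354 0.0858]
joint_efforts [ -1.6953 -30.5824  24.4908   6.5705  -0.6228  -0.389 ]
width 0.0178
```

Request:
step_arm(
  rows=[
    [0,0.0003,0.0003,-0.02,0.005],
    [0,0.0003,0.0003,-0.04,0.005],
    [0,0.0003,0.0003,-0.04,0.005],
  ],
)

```text
t: 14.3
eef_pos: [0.4578, 0.1641, 0.1978]
ee_rot: [3.141, 0.0, 2.921]
force: [0.1, 2.8, 2.2]
width: 0.0178
gripper_force: 45.0
```

```bash
python3 st.py
```

```text
t 14.3
q [ 7.4970e-01  6.7400e-02 -4.3490e-01  1.0000e-04 -1.0683e+00 -2.5407e+00]
eef_pos [0.4578 0.1641 0.1978]
ee_rot [3.1415e+00 2.0000e-04 2.9214e+00]
force [0.1254 2.7516 2.1552]
moment [ 1.1988 -0.1579  0.1076]
joint_efforts [ -1.356  -31.6821  24.9234   6.4836  -1.0029  -0.3971]
width 0.0178
```

Request:
step_arm(
  rows=[
    [0,0.0002,0,-0.02,0.005],
    [0,0.0002,0,-0.04,0.005],
    [0,0.0002,0,-0.04,0.005],
  ],
)

```text
t: 14.6
eef_pos: [0.4578, 0.1642, 0.1978]
ee_rot: [-3.142, 0.0, 2.882]
force: [0.3, 2.9, 1.6]
width: 0.0176
gripper_force: 45.0
```

```bash
python3 st.py
```

```text
t 14.6
q [ 7.5000e-01  6.7400e-02 -4.3490e-01  2.0000e-04 -1.0685e+00 -2.5810e+00]
eef_pos [0.4578 0.1642 0.1978]
ee_rot [-3.1415e+00  1.0000e-04  2.8815e+00]
force [0.3011 2.9248 1.6107]
moment [ 1.0509 -0.4197  0.2736]
joint_efforts [ -1.2345 -31.9993  25.0896   6.2416  -1.0891  -0.5512]
width 0.0176
```

Request:
step_arm(
  rows=[
    [0,0,0,0,0.005],
  ],
)

```text
t: 14.7
eef_pos: [0.4577, 0.1643, 0.1978]
ee_rot: [-3.142, 0.0, 2.883]
force: [0.4, 2.5, 1.4]
width: 0.0174
gripper_force: 45.0
```

```bash
python3 -c "
from h import *
m=[]
for i in range(6):
    m.append(np.r_[arm.get_state()['moment'][2],arm.get_state()['joint_efforts'][5]]); arm.grab_frame('side')
print(np.round(m,3))"
```

```text
[[ 0.247 -0.306]
 [ 0.27  -0.27 ]
 [ 0.224 -0.258]
 [ 0.218 -0.254]
 [ 0.205 -0.253]
 [ 0.23  -0.254]]
```

Request:
step_arm(
  rows=[
    [0,0.0002,0,-0.01,0.005],
    [0,0.0002,0,-0.02,0.005],
    [0,0.0002,0,-0.025,0.005],
    [0,0.0002,0,-0.025,0.005],
  ],
)

```text
t: 15.4
eef_pos: [0.4577, 0.1644, 0.1978]
ee_rot: [-3.141, -0.0, 2.857]
force: [2.1, 1.9, 0.2]
width: 0.0179
gripper_force: 45.1
```

```bash
cat > mm.py <<'E'
from h import *
m=[]
for i in range(4):
    s=arm.get_state(); m.append(np.r_[s['moment'][2],s['joint_efforts'][5],s['force'],s['ee_rot'][2]]); arm.grab_frame('side')
print(np.round(m,3))
E
python3 mm.py
```

```text
[[ 0.388 -0.468  2.081  1.854  0.237  2.857]
 [ 0.343 -0.42   0.906  0.943  0.885  2.857]
 [ 0.362 -0.394  1.866  1.75   0.252  2.858]
 [ 0.36  -0.384  2.472  1.358  0.71   2.858]]
```

The torque reads about 0.36 N m, so the screw is firmly tight. I'll relieve the wind-up within the hex clearance, then lift the key straight out.

Request:
step_arm(
  rows=[
    [0,0,0,0.03,0.005],
    [0,0,0,0.06,0.005],
    [0,0,0,0.06,0.005],
  ],
)

```text
t: 15.9
eef_pos: [0.4576, 0.1643, 0.1978]
ee_rot: [-3.141, -0.0, 2.917]
force: [1.8, 1.3, 0.4]
width: 0.0177
gripper_force: 45.0
```

```bash
python3 mm.py
```

```text
[[ 0.066  0.362  1.791  1.293  0.429  2.917]
 [ 0.139  0.116  1.948  0.353  1.154  2.916]
 [ 0.136 -0.022  2.414  1.262  0.568  2.916]
 [ 0.072 -0.074  1.43   0.551  0.844  2.916]]
```

Request:
step_arm(
  rows=[
    [0,0,0.001,0.01,0.005],
    [0,0,0.002,0.01,0.005],
    [0,0,0.004,0.01,0.005],
    [0,0,0.004,0.01,0.005],
  ],
)

```text
t: 16.5
eef_pos: [0.4575, 0.1643, 0.2019]
ee_rot: [-3.141, -0.0, 2.927]
force: [1.5, 0.7, -2.8]
width: 0.0179
gripper_force: 45.0
```

```bash
python3 st.py
```

```text
t 16.5
q [ 7.5030e-01  6.3800e-02 -4.2860e-01 -1.0000e-04 -1.0789e+00 -2.5355e+00]
eef_pos [0.4575 0.1643 0.2019]
ee_rot [-3.1412e+00 -4.0000e-04  2.9271e+00]
force [ 1.4922  0.7013 -2.8366]
moment [ 0.2559 -0.7912  0.0355]
joint_efforts [ 1.80000e-02 -3.35766e+01  2.73285e+01  6.39640e+00 -8.19400e-01
 -2.55000e-02]
width 0.0179
```

Request:
step_arm(
  rows=[
    [0,0,0.006,0,0.005],
    [0,0,0.02,0,0.005],
    [0,0,0.042,0,0.005],
    [0.0246,-0.2006,0.042,0.375,0.005],
    [0.0246,-0.2006,0.042,0.375,0.005],
    [0.0246,-0.2006,0.042,0.375,0.005],
    [0.0246,-0.2006,0.042,0.375,0.005],
    [0.0246,-0.2006,0.042,0.375,0.005],
    [0.0246,-0.2006,0.042,0.375,0.005],
    [0.0246,-0.2006,0.042,0.375,0.005],
    [0.0246,-0.2006,0.03,0.375,0.005],
    [0.0246,-0.2006,0.012,0.375,0.005],
    [0.0246,-0.2006,0.012,0.375,0.005],
    [0.0246,-0.2006,0.012,0.375,0.005],
  ],
)

```text
t: 17.9
eef_pos: [0.482, -0.0354, 0.2135]
ee_rot: [-3.141, -0.001, -2.979]
force: [0.8, -0.3, -0.9]
width: 0.018
gripper_force: 45.0
```

```bash
python3 st.py; python3 - <<'E'
from h import *
a=grab('scene','s6'); b=grab('side','d6'); s=arm.get_state(); T=s['eef_pos']
x,y=proj(a,[T])[0].astype(int)
A=cv2.resize(a['color'][y-40:y+70,x-50:x+40],None,fx=5,fy=5,interpolation=cv2.INTER_CUBIC)
x,y=proj(b,[T])[0].astype(int)
B=cv2.resize(b['color'][y-50:y+60,x-35:x+35],None,fx=5,fy=5,interpolation=cv2.INTER_CUBIC)
cv2.imwrite('pics/c6.png',np.hstack([A,B]))
E
```

```text
t 17.9
q [ 3.3480e-01  4.9600e-02 -4.1590e-01  2.0000e-04 -1.1067e+00 -1.7433e+00]
eef_pos [ 0.482  -0.0354  0.2135]
ee_rot [-3.1412e+00 -1.3000e-03 -2.9792e+00]
force [ 0.8201 -0.2713 -0.9109]
moment [-0.016  -0.1207  0.0088]
joint_efforts [-3.50000e-02 -3.17012e+01  2.74336e+01  6.57910e+00 -3.53000e-02
 -7.70000e-03]
width 0.018
```

View pics/c6.png

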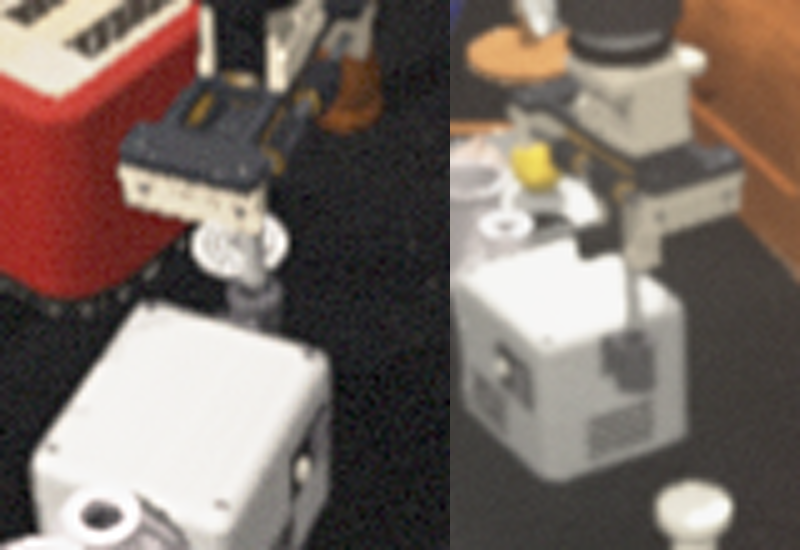

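The scene crop shows the shaft over the holder's mouth at (250,290). The side crop shows the shaft end at (632,325) right above the tube at (630,345). I'll lower it gently.

Request:
step_arm(
  rows=[
    [0,-0.0008,-0.005,0,0.005],
    [0,-0.0008,-0.008,0,0.005],
    [0,-0.0008,-0.01,0,0.005],
    [0,-0.0008,-0.011,0,0.005],
  ],
)

```text
t: 18.4
eef_pos: [0.4821, -0.037, 0.2026]
ee_rot: [-3.142, -0.0, -2.981]
force: [0.6, -0.0, -1.1]
width: 0.0175
gripper_force: 45.0
```

Request:
step_arm(
  rows=[
    [0,0,-0.001,0,0.005],
    [0,0,-0.002,0,0.005],
    [0,0,-0.003,0,0.005],
    [0,0,-0.004,0,0.005],
  ],
)

```text
t: 18.8
eef_pos: [0.4823, -0.037, 0.1988]
ee_rot: [3.142, 0.0, -2.981]
force: [0.7, -1.5, -1.7]
width: 0.0176
gripper_force: 45.0
```

Request:
step_arm(
  rows=[
    [0,0.0006,-0.002,0,0.005],
    [0,0.0006,-0.004,0,0.005],
    [0,0.0006,-0.006,0,0.005],
    [0,0.0006,-0.008,0,0.005],
    [0,0.0006,-0.01,0,0.005],
  ],
)

```text
t: 19.3
eef_pos: [0.4823, -0.0363, 0.1887]
ee_rot: [-3.142, -0.0, -2.981]
force: [-0.5, 0.4, -1.4]
width: 0.0178
gripper_force: 45.0
```

Request:
step_arm(
  rows=[
    [0,0,-0.002,0,0.005],
    [0,0,-0.004,0,0.005],
    [0,0,-0.006,0,0.005],
    [0,0,-0.008,0,0.005],
    [0,0,-0.01,0,0.005],
  ],
)

```text
t: 19.8
eef_pos: [0.4823, -0.0363, 0.1787]
ee_rot: [3.142, 0.0, -2.981]
force: [-0.6, -0.1, -1.6]
width: 0.0179
gripper_force: 45.0
```

Request:
step_arm(
  rows=[
    [0,0,-0.002,0,0.005],
    [0,0,-0.004,0,0.005],
    [0,0,-0.006,0,0.005],
    [0,0,-0.008,0,0.005],
    [0,0,-0.0095,0,0.005],
    [0,0,-0.0105,0,0.005],
  ],
)

```text
t: 20.4
eef_pos: [0.4822, -0.0364, 0.1682]
ee_rot: [-3.142, -0.0, -2.981]
force: [0.2, 0.4, -2.5]
width: 0.0177
gripper_force: 45.0
```

Request:
step_arm(
  rows=[
    [0,0,-0.0005,0,0.005],
    [0,0,-0.001,0,0.005],
    [0,0,-0.001,0,0.005],
  ],
)

```text
t: 20.7
eef_pos: [0.4823, -0.0363, 0.1674]
ee_rot: [3.142, -0.0, -2.981]
force: [0.2, 0.4, -1.3]
width: 0.0175
gripper_force: 45.0
```

Request:
step_arm(
  rows=[
    [0,0,-0.0005,0,0.005],
    [0,0,-0.0005,0,0.005],
  ],
)

```text
t: 20.9
eef_pos: [0.4823, -0.0363, 0.1669]
ee_rot: [-3.142, 0.0, -2.981]
force: [0.4, -0.2, -2.3]
width: 0.0176
gripper_force: 45.0
```

Request:
step_arm(
  rows=[
    [0,0,-0.0005,0,0.005],
    [0,0,-0.0005,0,0.005],
  ],
)

```text
t: 21.1
eef_pos: [0.4824, -0.0363, 0.1668]
ee_rot: [-3.141, 0.001, -2.981]
force: [-2.1, -0.0, 3.3]
width: 0.0174
gripper_force: 45.0
```

The key has bottomed at the same height as when I picked it up (0.1668). I'll release it and retreat upward.

Request:
step_arm(
  rows=[
    [0,0,0.0003,0,0.005],
    [0,0,0.0003,0,0.02],
    [0,0,0.0003,0,0.03],
    [0,0,0.0003,0,0.05],
    [0,0,0.0003,0,0.05],
    [0,0,0.0003,0,0.05],
    [0,0,0.02,0,0.06],
    [0,0,0.06,0,0.0876],
    [0,0,0.1,0,0.0876],
    [0,0,0.15,0,0.0876],
    [0,0,0.18,0,0.0876],
    [0,0,0.18,0,0.0876],
    [0,0,0.18,0,0.0876],
  ],
  newtons=10,
)

```text
t: 22.4
eef_pos: [0.4823, -0.0362, 0.3467]
ee_rot: [3.141, 0.001, -2.981]
force: [-0.6, -0.8, -0.8]
width: 0.0874
gripper_force: 0.0
```

```bash
python3 st.py; python3 - <<'E'
from h import *
a=grab('wrist','w7'); b=grab('scene','s7')
A=cv2.resize(np.clip(a['color'][80:250].astype(float)*2.5,0,255).astype(np.uint8),None,fx=1.5,fy=1.5,interpolation=cv2.INTER_CUBIC)
B=cv2.resize(b['color'][120:240,170:360],None,fx=2.7,fy=2.7,interpolation=cv2.INTER_CUBIC)
B=cv2.copyMakeBorder(B,0,0,0,768-B.shape[1],0); cv2.imwrite('pics/c7.png',np.vstack([A,B])); print(A.shape,B.shape)
E
```

```text
t 22.4
q [ 3.3260e-01 -2.3000e-02 -1.8640e-01 -4.0000e-04 -1.4061e+00 -1.7426e+00]
eef_pos [ 0.4823 -0.0362  0.3467]
ee_rot [ 3.1410e+00  1.3000e-03 -2.9808e+00]
force [-0.6489 -0.8248 -0.8099]
moment [ 0.0479  0.0142 -0.0489]
joint_efforts [-3.34000e-02 -3.05475e+01  3.23259e+01  7.70730e+00 -1.77400e-01
  1.20000e-03]
width 0.0874
(255, 768, 3) (324, 768, 3)
```

View pics/c7.png

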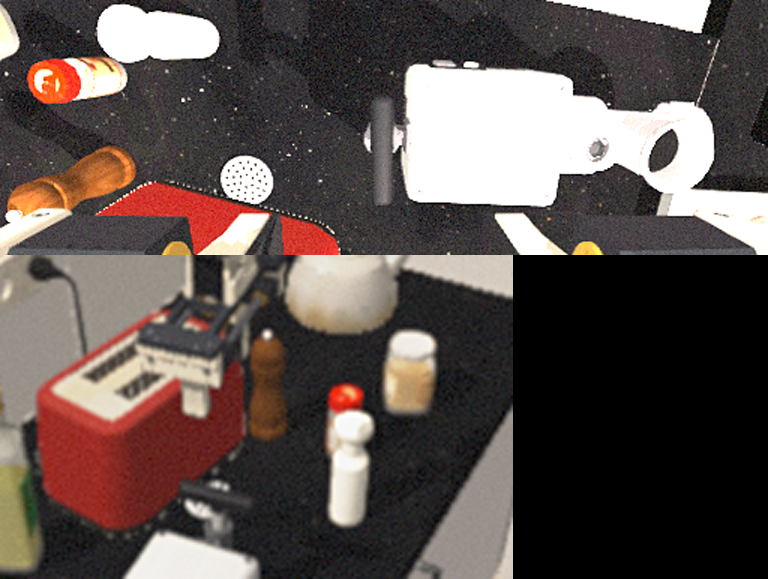

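The key stands upright in its holder, with the bar at wrist crop (382,150) as at the start. The bystanders are unmoved, and the gripper is clear of everything.

```bash
python3 -c "
from station import arm
print(arm.job_done())"
```

```text
the job is handed in; nothing more can be done
None
```

The job is handed in: the key was seated fully home, the screw tightened to about 0.36 N m, and the key put back upright at the bottom of its holder, with the bystanders where they were.

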